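# Load the orange-striped cartridge into the sloping console and switch it on

### The job

Take the cartridge with the orange stripe and lay it in the empty bay in the console's sloping top, striped end towards the low front edge, and press it down until its body is flush with the deck all round (only its grip ridge stays proud). Then press the red power button right down and let it go, leaving the cartridge fully home. Leave the blue-striped cartridge, the tumbler, the red box and the controller where they are.

Things in the scene. Friction and masses are not known exactly. Their poses are not given: they have to be found in the camera images.
- cart_orange: Loose black cartridge, orange stripe, about 70 g. Body 70 (x) x 50 (y) x 16 (z) mm; centred on top a grey grip ridge 40 (x) x 20 (y) mm rising 14 mm more (30 mm overall). Origin: centre of its underside; x along its length, z up. The stripe crosses its top at the -x end. Starts flat on the shelf, striped end roughly towards the robot.
- cart_orange_stripe (a point): Middle of the orange stripe on the top of the cartridge's body, 27.5 mm from its centre towards -x, 16 mm above its underside; axes as the cartridge's.
- cart_blue: The other cartridge: same size and shape, blue stripe. Leave it alone.
- console: Grey plastic wedge-shaped console, 200 mm deep (x) x 240 mm wide (y), fixed to the shelf. Origin: centre of its underside on the shelf; x points from its low front edge to its high back. Its whole top is a flat deck that slopes 30 degrees, about 37 mm high at the front (robot side) and 153 mm at the back.
- bay (a point): Centre of the rectangular bay's mouth, level with the deck. x points up the slope, y to the left across the deck, z out of the deck (30 degrees from vertical, leaning to the robot). Bay 75 (x) x 55 (y) mm, edges chamfered 2 mm: 2.5 mm play each side of a cartridge. Its black floor, the carriage, is 8 mm below the deck at the start and 16 mm when pushed home (cartridge body flush).
- carriage (a joint): How far the bay's floor has been pushed in, in m: 0 at the start, 0.008 at its stop (cartridge flush). It slides square to the deck, is held by friction of about 6 N and stays where it is pushed; it does not spring back. A cartridge merely laid in stands 8 mm proud.
- power_top (a point): Centre of the top face of the round red power button, 28 mm across, in a black housing on the deck to the right of the bay (110 mm from the bay's centre along the bay's -y); z out of the deck, the press direction is -z.
- power (a joint): How far the power button is pressed, in m: 0 released, 0.006 fully down. It springs back; fully down takes about 5 N.
- tumbler: Glass tumbler with white dice in it, 72 mm across the rim, 90 mm high, upright on the shelf; origin at the centre of its underside. Leave it alone.
- red_box: Small closed red plastic box with a flip-top lid, 62 x 92 x 43 mm; origin at the centre of its underside. Leave it alone.
- controller: White game controller, about 65 x 152 x 36 mm, lying on the shelf behind the high back of the console; origin at the centre of its underside. Leave it alone.
There are look-alikes about, which are no part of the job. Leave any pink or yellow look-alike of the cart_orange alone.

How it is judged:
On the way, in this order (a step that is already met when the one before it is completed fails the run):
1. the orange-striped cartridge has been pressed flush into the bay, striped end towards the low front edge (value of joint carriage above 0.006 m and z of cart_orange in the frame of bay below -0.0135 m and x of cart_orange in the frame of bay between -0.006 and 0.006 m and y of cart_orange in the frame of bay between -0.006 and 0.006 m and angle between the z axis of cart_orange and the z axis of bay, either way round below 0.07 rad and x of cart_orange_stripe in the frame of bay below -0.015 m), for 0.2 s.
2. then the power button is pressed right down with the cartridge flush (all of step 1 and value of joint power above 0.0045 m), for 0.05 s.
At the end, for the whole second after the job is handed in: Orange-striped cartridge at rest in the bay: within 6 mm of centre, 4 degrees of parallel to the deck, stripe on the low side (15 mm or more from centre), at most 2.5 mm proud, carriage in over 6 mm; power button out (under 1.5 mm); the other four things within 20 mm of their start (all of step 1 and value of joint power below 0.0015 m and linear speed of cart_orange below 0.01 m/s and distance of each of cart_blue, tumbler, red_box, controller from where it was at the start of the episode below 0.02 m); the robot touches nothing.
It fails at once if the cart blue is shifted 20 mm or more (distance of cart_blue from where it was at the start of the episode above 0.02 m).
It fails at once if the tumbler is shifted 20 mm or more (distance of tumbler from where it was at the start of the episode above 0.02 m).
It fails at once if the red box is shifted 20 mm or more (distance of red_box from where it was at the start of the episode above 0.02 m).
It fails at once if the controller is shifted 20 mm or more (distance of controller from where it was at the start of the episode above 0.02 m).
It fails at once if the tumbler is tipped more than 0.35 rad (angle between tumbler's own z axis and vertical above 0.35 rad).
It also fails if it takes over 43 s, if anything falls off the work surface, if the arm or the gripper's body presses on something with over 40 N, if the wrist force passes 120 N, or if a joint passes its speed limit or range.

### The arm

A 6-joint arm with a two-finger parallel gripper is mounted at the origin on the work surface. World frame = base frame: x ahead of the robot, y to its left, z up, the work surface at z = 0. Lengths are in m, angles in rad, forces in N, time in s.
With the tool pointing down it reaches from about 0.35 to 0.775 m from the base axis. Payload 5.5 kg.
Tool frame: the origin (TCP) lies on the centre line of the jaws, within the pads' length; the fingertips stand 11 mm ahead of it and the grasp point (between the pads) lies 8 mm behind it; z points along the fingers, y is the line along which they close (so a half turn about z gives the same grasp; the last joint's range is limited). The gripper opens to 85 mm and grips with 20 to 120 N. Pads are 22 mm wide; open, the fingers measure 114 mm over their backs; the gripper's body (76 mm by 85 mm) begins 54 mm behind the grasp point. The pads swing forward as they close: fully open they stand 13 mm farther back than shut.
Start: joints at [1.114, 0.313, 0.046, 1.304, 0, 1.431], TCP at [0.179, 0.546, 0.242] pointing down, gripper open.
Joint ranges: [-2.76, 2.76], [-0.86, 1.69], [-1.03, 1.26], [-2.2, 2.34], [-1.47, 1.5], [-3.14, 3.14]. Speed limits (rad/s): [2.57, 2.57, 3.14, 3.14, 3.14, 3.14].

### API

Orientations are given as a unit quaternion [w, x, y, z].
In Python, from workcell import env, viewer, order, models gives the robot as it stands.
- The arm moves only by the tool drive_tool, never from a script. Its argument "series" is a list that holds one entry, the list of rows, each a list of 6 numbers: the shift along the tool's x, y, z each as a share of 120 mm, from -1 to 1, then the turn, a rotation vector about the tool's x, y, z each as a share of 180 degrees, from -1 to 1. A call has 1 to 20 rows; each row shifts and turns the commanded pose from where the row before left it, along the tool's axes as they then stand; what a row does not reach is not made up. A row lasts 1/8 s, in which the tool goes at most 62.5 mm and 10.7 degrees, less where a joint would pass 70% of its speed; a pose out of reach is approached as far as the arm can. A call with a number of a shift or a turn outside -1 to 1 is refused whole. A call with a gripper value outside its range is refused whole. "jaw" is the opening, from -1 (shut) to 1 (fully open), set as the call begins (left out, the last holds). The fingers move at their own pace and stop on an object; "grip_force" is the grip in N (left out, the last holds). Time passes only in rows, so rows that do not move let the fingers close. It gives the time, the measured TCP pose, the force, the opening and the grip force at its end, in the units of the state.
- env.get_state(): the state, without advancing time (a new reading comes with each control period).
- viewer.read_camera(name): name is "scene" or "top" or "wrist"; returns the picture (384x512x3 uint8, red, green, blue); there is no depth.
- viewer.camera_info(name): a dict with "intrinsics" (3x3 intrinsics, pixels), "D" ([k1, k2, p1, p2, k3] as OpenCV has them; the pictures are not rectified), "R" (3x3) and "t" (3): a world point X has camera coordinates R X + t; the wrist camera has in their place "T_tool_cam" (4x4, takes a point from camera to tool coordinates, whose origin is the TCP and whose axes are the flange's). Camera axes: x right, y down, z forward; pixel columns grow to the right and rows downward; lengths in m; the calibration is good to about 2 mm. A picture is of the moment at which its call begins: read the wrist's pose just before it. camera_info takes no time and is no camera call.
- order.hand_in(): hands the job in; it is judged then, once.
Trained networks look in the newest picture that a camera, given by its name, has taken for a name from the list of things; names that differ only in an ending like _2 or _b are one class to them, and where a whole thing is asked for, a point or a joint stands for the part that bears it (a point fixed in the world has none). Each returns a list of dicts, best first, with "score" (0 to 1); they miss things now and then, are a little off and sometimes report something else, mostly with a low value. They report only what shows in the picture. A call takes as long as a camera call. They do not tell look-alikes from the thing itself.
- models.silhouettes(label, camera): "region" (384x512 bool, what is visible of it) and "location" ([column, row] in pixels, amid what is visible of it).
The state is a dict: "clock": time; "joint_pos": joint angles; "qvel": joint speeds; "tau": joint torques, N m; "tcp_pos": TCP position; "orientation": TCP orientation; "wrist_force": force on the tool from outside, world axes, zero at the start; "ft_torque": the same for the moment, N m; "finger_gap": finger opening in m; "grip_force": force on a finger pad.
Only numpy, scipy, OpenCV 4.12 (cv2) and the standard library are available. Lean on these libraries where they do the work, as an engineer would, in place of code of your own. Each camera call takes 0.05 s, during which the arm holds its last target. There are 200 camera calls.

## Working session

There is one attempt and no reset: what is moved stays moved. The work goes in short steps, Python scripts to look and compute and a tool call to move; the robot and the scene stay as the last step left them, time stands still between calls to the robot, and variables do not carry over. Pictures are saved under pics/ and viewed, at most 10 in all, crops included, and the job is handed in when it is done.

Besides the shell and the picture viewer there is one more tool, called as name(argument=value, ...), one argument or row to a line, values as JSON. drive_tool: Moves the arm, as the interface text tells. Its arguments: {"type":"object","properties":{"series":{"type":"array"},"jaw":{"type":"number"},"grip_force":{"type":"number"}},"required":["series"]}

```bash
mkdir -p pics; ls; cat > h.py <<'E'
import numpy as np,cv2
from workcell import env,viewer,order,models
from scipy.spatial.transform import Rotation as Rn
def snap(n,f):
    im=viewer.read_camera(n); cv2.imwrite('pics/'+f,im[:,:,::-1]); return im
def ray(n,px,st=None):
    i=viewer.camera_info(n); p=cv2.undistortPoints(np.array(px,float).reshape(-1,1,2),np.array(i['intrinsics']),np.array(i['D'])).reshape(-1,2)
    d=np.c_[p,np.ones(len(p))]
    if n=='wrist':
        st=st or env.get_state(); T=np.array(i['T_tool_cam']); R=Rn.from_quat(np.roll(st['orientation'],-1)).as_matrix()
        return R@T[:3,3]+np.array(st['tcp_pos']), d@T[:3,:3].T@R.T
    R=np.array(i['R']);t=np.array(i['t']); return -R.T@t, d@R
def hit(n,px,z,st=None):
    o,d=ray(n,px,st); return o+d*((z-o[2])/d[:,2])[:,None]
def proj(n,X,st=None):
    i=viewer.camera_info(n)
    if n=='wrist':
        st=st or env.get_state(); T=np.array(i['T_tool_cam']); R=Rn.from_quat(np.roll(st['orientation'],-1)).as_matrix()
        Rw=R@T[:3,:3];o=R@T[:3,3]+np.array(st['tcp_pos']); Rc=Rw.T;t=-Rc@o
    else: Rc=np.array(i['R']);t=np.array(i['t'])
    return cv2.projectPoints(np.array(X,float).reshape(-1,1,3),cv2.Rodrigues(Rc)[0],t,np.array(i['intrinsics']),np.array(i['D']))[0].reshape(-1,2)
E
python3 - <<'E'
from h import *
a=snap('scene','s0.png');b=snap('top','t0.png')
for c in('scene','top'):
  for l in('cart_orange','cart_blue','console','power_top','tumbler','red_box','controller'):
    print(c,l,[(round(r['score'],2),np.round(r['location']).tolist(),int(r['region'].sum())) for r in models.silhouettes(l,c)])
cv2.imwrite('pics/both.png',cv2.resize(np.vstack([a,b])[:,:,::-1],(512,768))[:768])
print({k:env.get_state()[k] for k in('clock','tcp_pos','orientation')})
E
```

```text
pics
scene cart_orange [(0.71, [183.0, 166.0], 235), (0.58, [232.0, 151.0], 181), (0.57, [255.0, 169.0], 184), (0.47, [215.0, 167.0], 222)]
scene cart_blue [(0.56, [377.0, 231.0], 340)]
scene console [(0.61, [263.0, 219.0], 4982)]
scene power_top []
scene tumbler [(0.38, [374.0, 233.0], 368)]
scene red_box [(0.81, [164.0, 197.0], 594)]
scene controller [(0.92, [242.0, 268.0], 943), (0.41, [216.0, 169.0], 257)]
top cart_orange [(0.91, [364.0, 264.0], 416), (0.88, [388.0, 216.0], 331), (0.8, [321.0, 260.0], 355), (0.77, [352.0, 230.0], 377), (0.54, [248.0, 181.0], 6390)]
top cart_blue [(0.79, [154.0, 244.0], 422)]
top console [(0.87, [249.0, 182.0], 6391)]
top power_top [(0.4, [276.0, 189.0], 73)]
top tumbler [(0.58, [148.0, 171.0], 609)]
top red_box [(0.63, [365.0, 156.0], 681), (0.46, [249.0, 182.0], 6342), (0.27, [353.0, 225.0], 384)]
top controller [(0.95, [240.0, 125.0], 808), (0.18, [250.0, 180.0], 6322)]
{'clock': 0.8, 'tcp_pos': array([0.17914322, 0.54640984, 0.24236745]), 'orientation': array([8.65349965e-06, 1.57737390e-01, 9.87481094e-01, 6.68324363e-05])}
```

View pics/s0.png

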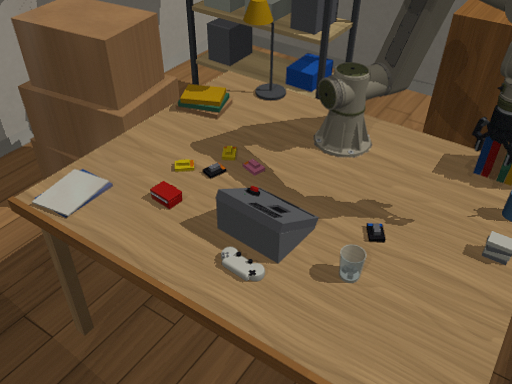

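View pics/t0.png

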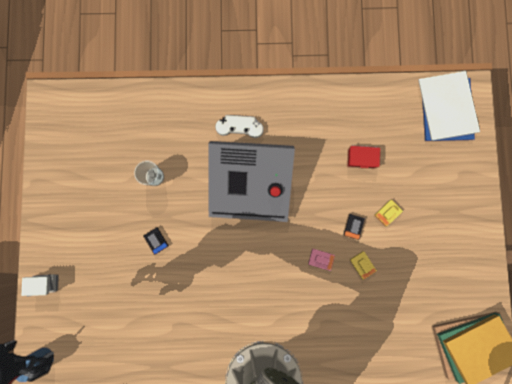

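The top view shows four cartridge candidates:
- (388,216): yellow body
- (364,264): yellow body
- (321,260): pink body
- (354,226): black body with an orange stripe at its near end

The one at (354,226) fits, since the cartridge is black with an orange stripe. The blue-striped one is at (156,240). The console is at about (250,181), its bay at (237,183) and the red button at (275,190). I'll confirm the choice in an enlarged crop and measure.

```bash
python3 - <<'E'
from h import *
b=cv2.imread('pics/t0.png')
c1=cv2.resize(b[190:290,300:420],None,fx=4,fy=4,interpolation=cv2.INTER_CUBIC)
c2=cv2.resize(b[132:232,200:300],None,fx=4,fy=4,interpolation=cv2.INTER_CUBIC)
cv2.imwrite('pics/c1.png',cv2.resize(np.hstack([c1,c2]),(792,360)))
i=viewer.camera_info('top');R=np.array(i['R']);print(np.round(-R.T@i['t'],3),np.round(R,2).tolist())
hsv=cv2.cvtColor(b,cv2.COLOR_BGR2HSV)
from workcell import models
r=min(models.silhouettes('cart_orange','top'),key=lambda r:np.hypot(*(np.array(r['location'])-[354,226])))
ys,xs=np.nonzero(r['region']);rc=cv2.minAreaRect(np.c_[xs,ys].astype(np.float32));print(rc,np.round(hit('top',cv2.boxPoints(rc),.01),3).tolist())
print('cart',hit('top',[354,226],.016),hit('scene',[215,169],.016))
r=models.silhouettes('console','top')[0]
ys,xs=np.nonzero(r['region']);print(xs.min(),xs.max(),ys.min(),ys.max())
for z in(.037,.15):print(z,np.round(hit('top',[[209,218],[291,221],[209,142],[294,146]],z),3).tolist())
print('tumbler',hit('top',[148,171],.09),'box',hit('top',[365,156],.043),'blue',hit('top',[156,240],.016))
E
```

```text
[0.455 0.011 1.145] [[-0.02, -1.0, -0.0], [-0.99, 0.02, -0.1], [0.1, 0.0, -0.99]]
((353.5, 226.50001525878906), (17.076295852661133, 22.76839828491211), 18.434947967529297) [[0.43, -0.25, 0.01], [0.496, -0.275, 0.01], [0.479, -0.324, 0.01], [0.413, -0.299, 0.01]]
cart [[ 0.45573105 -0.28669963  0.016     ]] [[ 0.45714312 -0.28070264  0.016     ]]
208 293 141 222
0.037 [[0.488, 0.157, 0.037], [0.474, -0.092, 0.037], [0.722, 0.155, 0.037], [0.705, -0.107, 0.037]]
0.15 [[0.484, 0.142, 0.15], [0.472, -0.081, 0.15], [0.695, 0.141, 0.15], [0.679, -0.095, 0.15]]
tumbler [[0.62636427 0.32717586 0.09      ]] box [[ 0.66812912 -0.32263479  0.043     ]] blue [[0.42381373 0.32222296 0.016     ]]
```

View pics/c1.png

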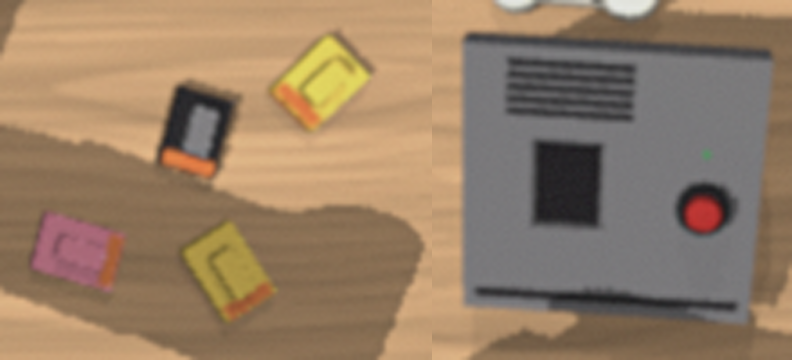

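The enlarged crop confirms it: the black body with the orange stripe at top-view (354,226) is the target, with its stripe towards the robot. The yellow and pink ones are look-alikes. The bay is at (237,183) and the button at (276,191). Next I'll plan a fly-over of the console and then go to the cartridge.

```bash
cat >> h.py <<'E'
def Rt(st): return Rn.from_quat(np.roll(st['orientation'],-1))
def delta(p=None,z=None,x=None,Rg=None):
    """shift (share of 120mm, in present tool axes) and rotvec (share of 180deg) to goal"""
    st=env.get_state();R=Rt(st)
    if p is not None: print('shift',np.round(R.inv().apply(np.array(p)-st['tcp_pos'])/.12,3))
    if Rg is not None: print('turn',np.round((R.inv()*Rn.from_matrix(Rg)).as_rotvec()/np.pi,4))
def frame(z,x):
    z=np.array(z,float)/np.linalg.norm(z);x=np.array(x,float);x-=z*(x@z);x/=np.linalg.norm(x);return np.c_[x,np.cross(z,x),z]
E
python3 - <<'E'
from h import *
print(np.round(viewer.camera_info('wrist')['T_tool_cam'],3).tolist())
n=np.array([-.5,0,.866])
for nm,px in(('bay',[237.5,183.1]),('btn',[275.6,191.2])):
    o,d=ray('top',[px]);P=np.array([.481,.03,.037]);d=d[0];print(nm,o+d*((P-o)@n)/(d@n))
delta([.40,.10,.30],Rg=frame([0,0,-1],[np.cos(np.radians(160)),np.sin(np.radians(160)),0]))
delta([.38,-.26,.20]); print(env.get_state()['clock'])
E
```

```text
[[-0.0, -0.96, -0.279, 0.072], [1.0, -0.0, -0.0, 0.001], [0.0, -0.279, 0.96, -0.131], [0.0, 0.0, 0.0, 1.0]]
bay [0.58509619 0.0656606  0.09710173]
btn [ 0.56091057 -0.04483215  0.08313774]
shift [-2.908 -2.961 -0.481]
turn [0.     0.     0.0103]
shift [-3.684 -5.864  0.352]
0.9
```

```bash
python3 - <<'E'
from h import *
delta([.55,.01,.29],Rg=frame([0,0,-1],[-1,.05,0]))
E
```

```text
shift [-4.329 -3.285 -0.397]
turn [ 0.     0.    -0.085]
```

drive_tool(
  series=[
    [[-0.394,-0.299,-0.036,0,0,0],[-0.394,-0.299,-0.036,0,0,0],[-0.394,-0.299,-0.036,0,0,0],[-0.394,-0.299,-0.036,0,0,0],[-0.394,-0.299,-0.036,0,0,0],[-0.394,-0.299,-0.036,0,0,0],[-0.394,-0.299,-0.036,0,0,0],[-0.394,-0.299,-0.036,0,0,0],[-0.394,-0.299,-0.036,0,0,0],[-0.394,-0.299,-0.036,0,0,0],[-0.394,-0.299,-0.036,0,0,0],[0,0,0,0,0,-0.0425],[0,0,0,0,0,-0.0425],[0,0,0,0,0,0]],
  ],
)

```text
clock: 2.65
tcp_pos: [0.5505, 0.0091, 0.2897]
orientation: [-0.0, 0.026, 1.0, 0.0]
wrist_force: [0.5, 0.2, -0.2]
finger_gap: 0.0855
grip_force: 0.0
```

```bash
python3 - <<'E'
from h import *
import pickle
st=env.get_state(); snap('wrist','w1.png'); pickle.dump(st,open('st1.pkl','wb'))
print(np.round(st['tcp_pos'],4),np.round(st['orientation'],4),st['clock'])
for l in('power_top','bay','carriage'):
  try: print(l,[(round(r['score'],2),np.round(r['location']).tolist(),int(r['region'].sum())) for r in models.silhouettes(l,'wrist')])
  except Exception as e: print(l,e)
delta([.42,-.275,.16],Rg=frame([0,0,-1],[np.cos(np.radians(160)),np.sin(np.radians(160)),0]))
E
```

```text
[0.5505 0.0091 0.2897] [-1.000e-04  2.580e-02  9.997e-01  1.000e-04] 2.65
power_top [(0.74, [198.0, 182.0], 710)]
bay [(0.68, [269.0, 205.0], 51063), (0.53, [272.0, 201.0], 50817)]
carriage [(0.79, [312.0, 198.0], 3499)]
shift [ 0.964 -2.424  1.082]
turn [0.     0.0001 0.0949]
```

View pics/w1.png

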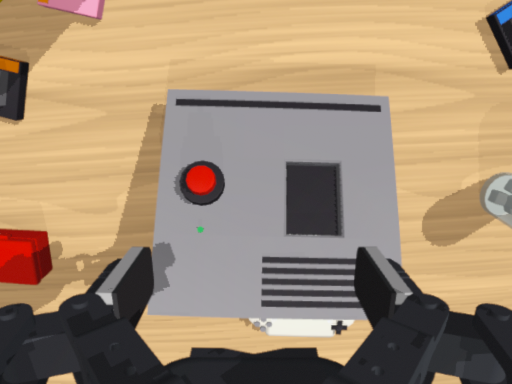

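The wrist view shows the button at (202,181), the bay with corners at about (286,162), (340,163), (342,236) and (287,234), and the deck's front corners at (168,90) and (388,97). I'll fit the console pose and move to the cartridge.

```bash
cat > fit.py <<'E'
from h import *
import pickle
from scipy.optimize import least_squares
st=pickle.load(open('st1.pkl','rb'));im=cv2.imread('pics/w1.png');g=cv2.cvtColor(im,cv2.COLOR_BGR2GRAY)
def quad(mask):
    c=max(cv2.findContours(mask.astype(np.uint8),0,cv2.CHAIN_APPROX_NONE)[0],key=cv2.contourArea)
    for e in range(2,15):
        p=cv2.approxPolyDP(c,e,True).reshape(-1,2)
        if len(p)==4:return p.astype(float)
    return cv2.boxPoints(cv2.minAreaRect(c))
m=np.zeros_like(g);m[150:250,270:360]=1
q=quad((g<75)&(m>0)); print('bay px',q.tolist())
hs=cv2.cvtColor(im,cv2.COLOR_BGR2HSV);rm=((hs[...,0]<8)|(hs[...,0]>172))&(hs[...,1]>150)&(g>30);rm[:,:160]=0;rm[:,260:]=0
ys,xs=np.nonzero(rm);btn=np.array([xs.mean(),ys.mean()]);print('btn',btn,len(xs))
fc=np.array([[168,90],[388,97]],float)
s=np.argsort(np.arctan2(q[:,1]-q[:,1].mean(),q[:,0]-q[:,0].mean()));q=q[s] # TL,TR,BR,BL in image
def T(v,P):
    x,y,a=v[:3];c,s_=np.cos(a),np.sin(a);P=np.atleast_2d(P);return np.c_[x+c*P[:,0]-s_*P[:,1],y+s_*P[:,0]+c*P[:,1],P[:,2]]
t=np.tan(np.pi/6);ca,sa=np.cos(np.pi/6),np.sin(np.pi/6)
def deck(u,v,h=0):  # u along slope from deck centre, v left, h out
    return np.array([u*ca-h*sa,v,.095+u*sa+h*ca])
def model(v):
    u,w,hb=v[3:6]
    # image up= -x, image left = -y
    b=[deck(u-.0375,w-.0275),deck(u-.0375,w+.0275),deck(u+.0375,w+.0275),deck(u+.0375,w-.0275)]
    f=[[-.1,-.12,.0373],[-.1,.12,.0373]]
    return T(v,np.array(f+b+[deck(u,w-.11,hb)]))
obs=np.vstack([fc,q,btn])
r=least_squares(lambda v:np.r_[(proj('wrist',model(v),st)-obs).ravel(),(v[5]-.01)*200],[.58,.03,0,0,.03,.01])
v=r.x;print(np.round(v,4));print(np.round(r.fun,1))
u,w=v[3:5];print('bay',T(v,deck(u,w)),'btn',T(v,deck(u,w-.11,v[5])))
c,s_=np.cos(v[2]),np.sin(v[2]);Rz=np.array([[c,-s_,0],[s_,c,0],[0,0,1]])
Rb=Rz@np.array([[ca,0,-sa],[0,1,0],[sa,0,ca]])
np.savez('bay.npz',p=T(v,deck(u,w))[0],b=T(v,deck(u,w-.11,v[5]))[0],R=Rb)
E
python3 fit.py
```

```text
bay px [[287.0, 163.0], [287.0, 233.0], [340.0, 234.0], [338.0, 165.0]]
btn [200.53532609 179.80163043] 736
[ 0.5824  0.0316 -0.0969 -0.0028  0.037   0.0316]
[-0.3 -1.5  0.2  2.4 -0.3 -3.3  2.1 -2.9  1.6  1.3 -1.5  0.1 -1.6  3.8
  4.3]
bay [[0.58356737 0.06862339 0.09358477]] btn [[ 0.5572114  -0.03933371  0.12093656]]
```

drive_tool(
  series=[
    [[0.16,-0.404,0.1,0,0,0],[0.16,-0.404,0.1,0,0,0],[0.16,-0.404,0.1,0,0,0],[0.16,-0.404,0.1,0,0,0],[0.16,-0.404,0.2,0,0,0],[0.16,-0.404,0.48,0,0,0],[0,0,0,0,0,0.05],[0,0,0,0,0,0.045],[0,0,0,0,0,0]],
  ],
)

```text
clock: 3.98
tcp_pos: [0.4251, -0.2661, 0.1715]
orientation: [0.0, 0.173, 0.985, 0.0]
wrist_force: [-0.3, 0.4, -0.2]
finger_gap: 0.0852
grip_force: 0.0
```

```bash
python3 - <<'E'
from h import *
import pickle
st=env.get_state(); snap('wrist','w2.png'); pickle.dump(st,open('st2.pkl','wb'))
print(np.round(st['tcp_pos'],4),np.round(st['orientation'],4),st['clock'])
print([(round(r['score'],2),np.round(r['location']).tolist(),int(r['region'].sum())) for r in models.silhouettes('cart_orange','wrist')])
E
```

```text
[ 0.4251 -0.2661  0.1715] [1.000e-04 1.729e-01 9.849e-01 0.000e+00] 3.975
[(0.76, [162.0, 277.0], 2111), (0.67, [322.0, 61.0], 5766), (0.62, [241.0, 207.0], 4330), (0.56, [166.0, 92.0], 5448)]
```

View pics/w2.png

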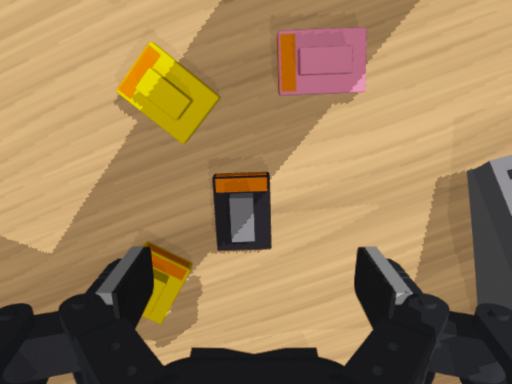

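The wrist view shows the black, orange-striped cartridge at (243,212), with its stripe towards the robot. The yellow look-alike at (166,285) is close to the left finger, so I'll go in with a narrower jaw. Next I'll fit the cartridge pose.

```bash
cat > cart.py <<'E'
from h import *
import pickle
from scipy.optimize import least_squares
st=pickle.load(open('st2.pkl','rb'));im=cv2.imread('pics/w2.png');hs=cv2.cvtColor(im,cv2.COLOR_BGR2HSV)
H,S,V=[hs[...,k].astype(int) for k in range(3)]
roi=np.zeros(V.shape,bool);roi[160:265,200:290]=1
dark=(V<70)&roi; ora=(H<16)&(S>190)&(V>100)&roi; gry=(S<60)&(V>75)&(V<170)&roi
gry[:188]=0;gry[:,:222]=0;gry[:,262:]=0
for n,m in(('dark',dark),('ora',ora),('gry',gry)):
    m=cv2.morphologyEx(m.astype(np.uint8),cv2.MORPH_OPEN,np.ones((2,2)));
    c=max(cv2.findContours(m,0,1)[0],key=cv2.contourArea)
    print(n,int(m.sum()),cv2.minAreaRect(c),cv2.boundingRect(c))
    if n=='ora': 
        P=hit('wrist',cv2.boxPoints(cv2.minAreaRect(c)).astype(float),.016,st);print(np.round(P,4).tolist(),P.mean(0))
    if n=='gry':
        P=hit('wrist',cv2.boxPoints(cv2.minAreaRect(c)).astype(float),.03,st);print(np.round(P,4).tolist(),P.mean(0))
B=hit('wrist',[[214,192.],[270,192.],[271,248],[217,250]],.016,st);print(np.round(B,4).tolist())
print('yellow',np.round(hit('wrist',[[150,243.],[191,265],[161,323]],.01,st),3).tolist())
E
python3 cart.py; python3 -c "
import cv2;a=cv2.imread('pics/w2.png')[160:260,195:295];b=cv2.imread('pics/w1.png')[80:250,160:400]
cv2.imwrite('pics/c2.png',cv2.hconcat([cv2.resize(a,(400,400),interpolation=2),cv2.resize(cv2.imread('pics/w1.png')[150:250,265:365],(400,400),interpolation=2)]))"
```

```text
dark 2141 ((243.02760314941406, 221.18539428710938), (57.65882873535156, 55.24087905883789), 88.66777801513672) (215, 192, 57, 59)
ora 616 ((234.45138549804688, 185.68698120117188), (13.842361450195312, 36.826602935791016), 87.87889862060547) (216, 179, 38, 15)
[[0.416, -0.2962, 0.016], [0.4256, -0.266, 0.016], [0.4374, -0.2699, 0.016], [0.4277, -0.3004, 0.016]] [ 0.42666696 -0.28311413  0.016     ]
gry 1025 ((243.0, 220.5), (43.0, 24.0), 90.0) (231, 199, 25, 44)
[[0.433, -0.2878, 0.03], [0.4398, -0.269, 0.03], [0.4764, -0.2823, 0.03], [0.4694, -0.3018, 0.03]] [ 0.45467776 -0.28521169  0.03      ]
[[0.4259, -0.3018, 0.016], [0.4425, -0.2561, 0.016], [0.4931, -0.2727, 0.016], [0.4782, -0.3198, 0.016]]
yellow [[0.453, -0.378, 0.01], [0.487, -0.351, 0.01], [0.538, -0.406, 0.01]]
```

View pics/c2.png

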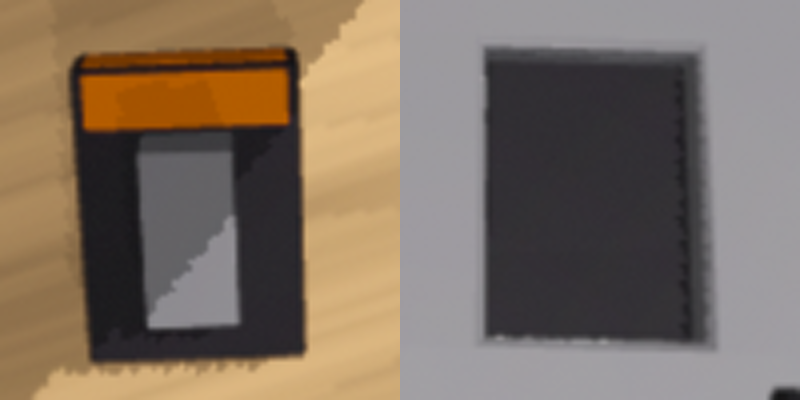

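The left crop shows the cartridge's top face with corners at (79,68), (292,66), (304,353) and (91,360), and the ridge top from (138,153) to (240,325). The right crop shows the bay mouth with corners at (484,46), (703,47), (714,350) and (482,346).

```bash
cat > fit2.py <<'E'
from h import *
import pickle
from scipy.optimize import least_squares
f=lambda P,o:(np.array(P,float)+.5)/4-.5+np.array(o)
st=pickle.load(open('st2.pkl','rb'))
q=f([[79,68],[292,66],[304,353],[91,360],[138,153],[233,150],[240,325],[147,329]],[195,160])
# image up = -cart x, image left = -cart y
L=np.array([[-35,-25,16],[-35,25,16],[35,25,16],[35,-25,16],[-20,-10,30],[-20,10,30],[20,10,30],[20,-10,30]])/1000
mv=lambda v:Rn.from_euler('z',v[2]).apply(L)+[v[0],v[1],0]
r=least_squares(lambda v:(proj('wrist',mv(v),st)-q).ravel(),[.455,-.285,-.35]);print('cart',np.round(r.x,4),np.degrees(r.x[2]),np.round(r.fun,1))
cz,cx=r.x[:2],r.x[2]
delta([cz[0],cz[1],.12],Rg=frame([0,0,-1],[-np.cos(cx),-np.sin(cx),0]))
np.save('cart.npy',r.x)
s1=pickle.load(open('st1.pkl','rb'))
b=f([[84,46],[303,47],[314,350],[82,346]],[265,150])
ca,sa=np.cos(np.pi/6),.5;Rd=Rn.from_matrix([[ca,0,-sa],[0,1,0],[sa,0,ca]])
for ch in(0,2):
  h=np.array([37.5+ch,27.5+ch])/1000;M=np.array([[-h[0],-h[1],0],[-h[0],h[1],0],h.tolist()+[0],[h[0],-h[1],0]])
  mb=lambda v:Rn.from_euler('z',v[3]).apply(Rd.apply(M))+v[:3]
  r=least_squares(lambda v:(proj('wrist',mb(v),s1)-b).ravel(),[.585,.066,.095,0]);print('bay',ch,np.round(r.x,4),np.degrees(r.x[3]),np.round(r.fun,1))
E
python3 fit2.py
```

```text
cart [ 0.4534 -0.2856 -0.3187] -18.2587456030696 [-2.5 -0.2  2.5 -1.3  0.7  1.4 -0.7  1.1 -0.1 -0.4  0.3 -0.3 -0.1  0.3
 -0.  -0.1]
shift [-0.276 -0.075  0.431]
turn [-0.      0.0001 -0.0086]
bay 0 [ 0.5817  0.067   0.1027 -0.0751] -4.304701875476484 [-0.3 -0.6 -0.2  0.6  0.1  0.   0.3 -0. ]
bay 2 [ 0.5879  0.0702  0.0834 -0.0751] -4.30399186440727 [-0.6 -0.3  0.1  0.8  0.5 -0.2 -0.  -0.3]
```

drive_tool(
  series=[
    [[-0.276,-0.075,0.2,0,0,0],[0,0,0.35,0,0,-0.0086],[0,0,0.35,0,0,0],[0,0,0.288,0,0,0],[0,0,0,0,0,0],[0,0,0,0,0,0]],
  ],
  jaw=0.06,
)

```text
clock: 4.82
tcp_pos: [0.4534, -0.2858, 0.0293]
orientation: [0.0, 0.159, 0.987, 0.0]
wrist_force: [0.9, -0.7, 0.7]
finger_gap: 0.0454
grip_force: 0.0
```

drive_tool(
  series=[
    [[0,0,0,0,0,0],[0,0,0,0,0,0],[0,0,0,0,0,0],[0,0,0,0,0,0],[0,0,0,0,0,0]],
  ],
  jaw=-1,
  grip_force=40,
)

```text
clock: 5.45
tcp_pos: [0.4538, -0.2863, 0.0299]
orientation: [0.001, 0.16, 0.987, -0.0]
wrist_force: [-1.0, 0.4, 6.1]
finger_gap: 0.019
grip_force: 39.9
```

```bash
cat > tgt.py <<'E'
from h import *
def bayR(yaw): 
    ca,sa=np.cos(np.pi/6),.5
    return Rn.from_euler('z',yaw).as_matrix()@np.array([[ca,0,-sa],[0,1,0],[sa,0,ca]])
def toolR(yaw):
    B=bayR(yaw);return np.c_[-B[:,0],B[:,1],-B[:,2]]
E
python3 - <<'E'
from tgt import *
R=toolR(-.075);P=np.array([.584,.068,.095])-R@[-.04,0,.12];print(P)
delta(P,Rg=R)
E
```

```text
[0.48962504 0.07509142 0.17892305]
shift [ 0.665  2.952 -1.244]
turn [-0.0207 -0.1653 -0.0764]
```

drive_tool(
  series=[
    [[0,0,-0.2,0,0,0],[0,0,-0.35,0,0,0],[0,0,-0.35,0,0,0],[0,0,-0.344,0,0,0],[0.055,0.252,0,0,0,0],[0.1,0.45,0,0,0,0],[0.1,0.45,0,0,0,0],[0.1,0.45,0,0,0,0],[0.1,0.45,0,0,0,0],[0.11,0.45,0,0,0,0],[0.1,0.45,0,0,0,0],[0,0,0,-0.0052,-0.0413,-0.0191],[0,0,0,-0.0052,-0.0413,-0.0191],[0,0,0,-0.0052,-0.0413,-0.0191],[0,0,0,-0.0052,-0.0413,-0.0191],[0,0,0,0,0,0],[0,0,0,0,0,0]],
  ],
)

```text
clock: 7.58
tcp_pos: [0.4905, 0.0753, 0.1795]
orientation: [0.258, 0.037, 0.965, -0.009]
wrist_force: [0.6, -0.3, -0.4]
finger_gap: 0.0191
grip_force: 39.4
```

```bash
python3 - <<'E'
from h import *
import pickle
st=env.get_state(); im=snap('wrist','w3.png'); pickle.dump(st,open('st3.pkl','wb'))
print(np.round(st['tcp_pos'],4),np.round(st['orientation'],4),st['clock'],st['finger_gap'],st['grip_force'],np.round(st['wrist_force'],1))
cv2.imwrite('pics/c3.png',cv2.resize(im[:,:,::-1],(768,576),interpolation=2))
E
```

```text
[0.4905 0.0753 0.1795] [ 0.2579  0.0371  0.9654 -0.009 ] 7.575 0.01907819865943938 39.39690291881561 [ 0.6 -0.3 -0.4]
```

View pics/c3.png

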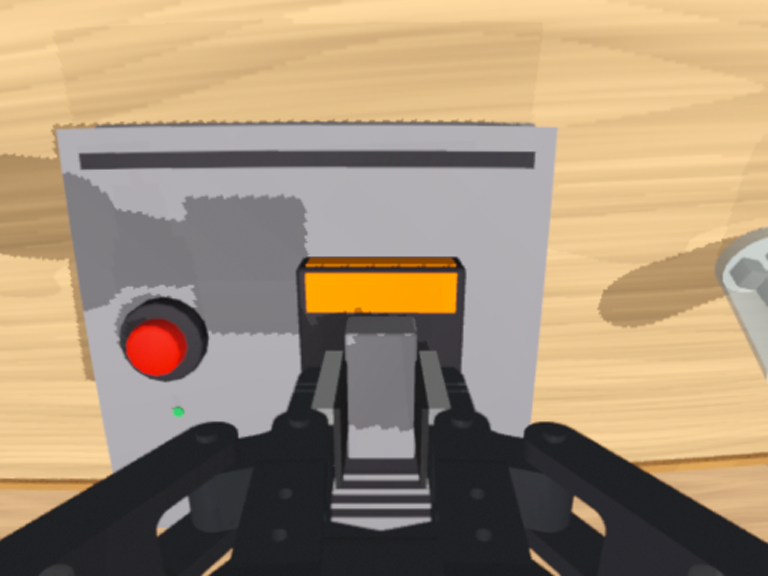

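The cartridge is held squarely, with its stripe at (380,293) in the enlarged view. It hides the bay, and the button is at (157,347). The deck's front edge is level in the picture, so the yaw is right. I'll move up the slope to uncover the bay.

drive_tool(
  series=[
    [[-0.4,0,0,0,0,0],[-0.35,0,0,0,0,0],[0,0,0,0,0,0],[0,0,0,0,0,0]],
  ],
)

```text
clock: 8.12
tcp_pos: [0.5674, 0.0693, 0.2226]
orientation: [0.257, 0.037, 0.966, -0.009]
wrist_force: [-0.7, 0.9, -0.9]
finger_gap: 0.0185
grip_force: 39.4
```

```bash
python3 - <<'E'
from h import *
import pickle
st=env.get_state(); im=snap('wrist','w4.png'); pickle.dump(st,open('st4.pkl','wb'))
print(np.round(st['tcp_pos'],4),np.round(st['orientation'],4),st['clock'],st['finger_gap'])
cv2.imwrite('pics/c4.png',cv2.resize(im[40:240,110:376,::-1],(798,600),interpolation=2))
E
```

```text
[0.5674 0.0693 0.2226] [ 0.2568  0.0368  0.9657 -0.0091] 8.125 0.018501890236573143
```

View pics/c4.png

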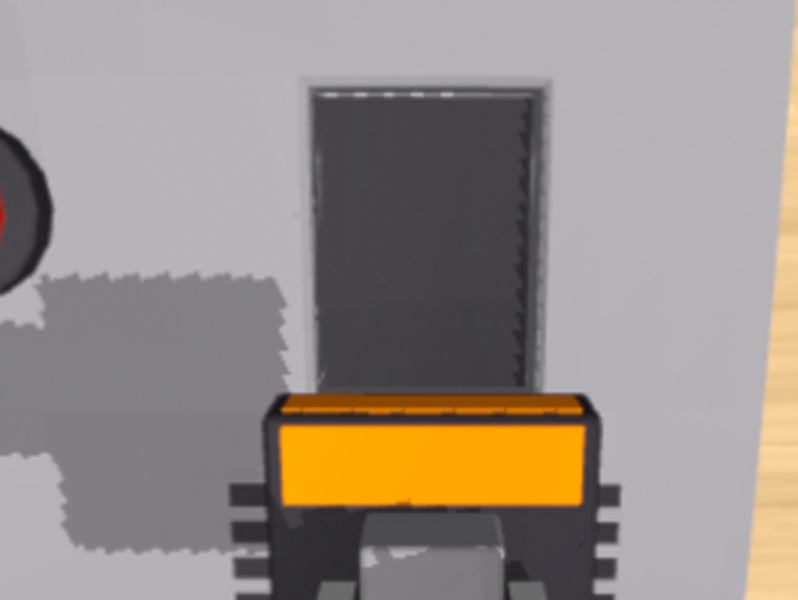

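The crop shows the bay's outer chamfer corners at (300,79) and (552,80), with its sides running down to the cartridge. The cartridge's striped end spans (265–600, 415). I'll fit the bay and use the held cartridge's reprojection to correct calibration bias.

```bash
cat > fit3.py <<'E'
from tgt import *
import pickle
from scipy.optimize import least_squares
st=pickle.load(open('st4.pkl','rb'));R=Rt(st);t=st['tcp_pos']
f=lambda P:(np.array(P,float)+.5)/3-.5+np.array([110,40])
g=lambda p:(np.array(p)-[109.5,39.5])*3-.5
tw=lambda P:R.apply(P)+t
# cart in hand: top face z=.014, body bottom .030 in tool axes; stripe end at tool +x
C=np.array([[.035,-.025,.014],[.035,.025,.014],[.035,-.025,.030],[.035,.025,.030],[.02,-.01,0],[.02,.01,0]])
print('cart crop px',np.round(g(proj('wrist',tw(C),st))).tolist())
for L in(0,1):
  def mod(v):
    B=bayR(v[3]);o=.0295;l=.0395
    return v[:3]+np.array([[-l,-o,0],[-l,o,0],[v[4],-o,0],[v[5],o,0]])@B.T
  q=f([[300,79],[552,80],[306,300],[543,300]])
  def res(v):
    r=(proj('wrist',mod(v),st)-q).ravel()
    return np.r_[r,(v[2]-.096)/.001] if L else r
  r=least_squares(res,[.583,.068,.095,-.07,.01,.01]);v=r.x
  print(np.round(v,4),'res',np.round(r.fun,2))
  print('bay in tool',np.round(R.inv().apply(v[:3]-t),4),'yaw err deg',np.degrees(R.inv()*Rn.from_matrix(toolR(v[3]))).as_rotvec() if 0 else np.degrees((R.inv()*Rn.from_matrix(toolR(v[3]))).as_rotvec()))
E
python3 fit3.py
```

```text
cart crop px [[251.0, 413.0], [594.0, 413.0], [268.0, 389.0], [579.0, 389.0], [349.0, 545.0], [495.0, 545.0]]
[ 0.5863  0.0677  0.0907 -0.0841  0.0128  0.0124] res [ 0.16 -0.12 -0.31  0.11 -0.17  0.    0.32  0.01]
bay in tool [ 0.0491 -0.0003  0.1239] yaw err deg [ 0.30124837 -0.22668201  0.37062281]
[ 0.5841  0.0679  0.0954 -0.084   0.0117  0.0113] res [-0.7   0.    0.54  0.24 -0.98  0.02  1.14  0.04 -0.61]
bay in tool [ 0.0486 -0.0003  0.1187] yaw err deg [ 0.29848447 -0.22667834  0.36581366]
```

drive_tool(
  series=[
    [[0.2,-0.009,0.1,0,0,0],[0.207,-0.009,0.1,0,0,0],[0,0,0.2,0.0017,-0.0013,0.002],[0,0,0.2,0,0,0],[0,0,0.06,0,0,0],[0,0,0,0,0,0],[0,0,0,0,0,0]],
  ],
)

```text
clock: 9.05
tcp_pos: [0.5642, 0.0676, 0.1309]
orientation: [0.26, 0.04, 0.965, -0.011]
wrist_force: [0.4, 0.4, -0.4]
finger_gap: 0.0188
grip_force: 39.4
```

```bash
python3 - <<'E'
from tgt import *
import pickle
st=env.get_state(); im=snap('wrist','w5.png'); pickle.dump(st,open('st5.pkl','wb'))
print(np.round(st['tcp_pos'],4),np.round(st['orientation'],4),st['clock'],np.round(st['wrist_force'],1))
for b in([.5863,.0677,.0907],[.5841,.0679,.0954]): print(np.round(Rt(st).inv().apply(b-st['tcp_pos']),4))
print(np.degrees((Rt(st).inv()*Rn.from_matrix(toolR(-.084))).as_rotvec()))
cv2.imwrite('pics/c5.png',cv2.resize(im[120:270,170:370,::-1],(800,600),interpolation=2))
E
```

```text
[0.5642 0.0676 0.1309] [ 0.2601  0.0402  0.9647 -0.0109] 9.05 [ 0.4  0.4 -0.4]
[0.0011 0.002  0.0458]
[0.0007 0.002  0.0406]
[0.0166707 0.1739272 0.0392826]
```

View pics/c5.png

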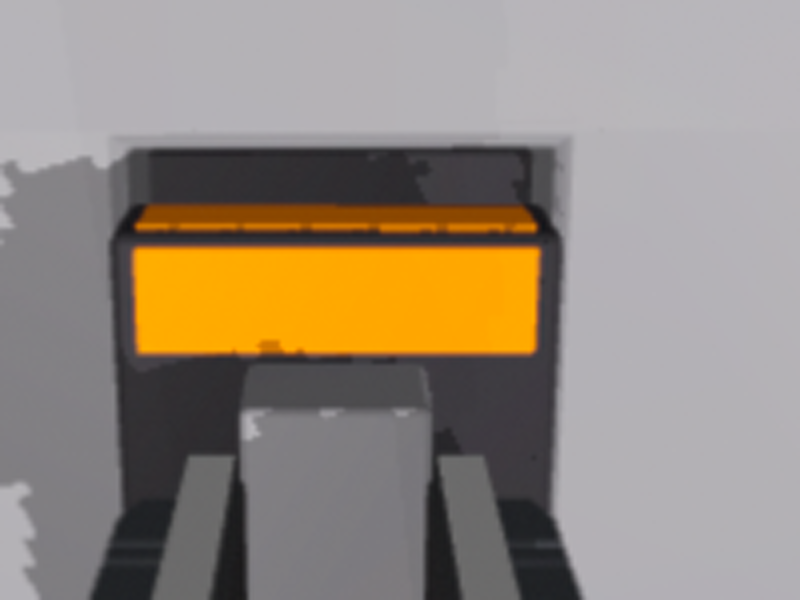

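The cartridge hovers just over the bay, with the chamfer corners at (110,136) and (573,136) and the cartridge's end edge at (137–540, 207). It is nearly centred in y, about 0.5 mm short. I'll check x numerically.

```bash
python3 - <<'E'
from tgt import *
import pickle
from scipy.optimize import least_squares
st=pickle.load(open('st5.pkl','rb'));R=Rt(st);t=st['tcp_pos']
g=lambda p:(np.array(p)-[169.5,119.5])*4-.5
pr=lambda P:g(proj('wrist',R.apply(P)+t,st))
print(np.round(pr([[.035,-.025,.03],[.035,.025,.03],[.035,-.025,.014],[.035,.025,.014],[.02,-.01,0],[.02,.01,0]])).tolist())
for dx in(0,):
  r=least_squares(lambda v:(pr([[v[0]+.0395,v[1]-.0295,v[2]],[v[0]+.0395,v[1]+.0295,v[2]]])-[[110,136],[573,136]]).ravel(),[0,0,.04]);print(np.round(r.x,4),np.round(r.fun,1))
  r=least_squares(lambda v:(pr([[v[0]+.0375,v[1]-.0295,v[2]+.002],[v[0]+.0375,v[1]+.0295,v[2]+.002]])-[[100,151],[573,151]]).ravel()[[1,3]],[0,0,.036]);print(np.round(r.x,4))
E
```

```text
[[117.0, 199.0], [533.0, 199.0], [95.0, 231.0], [553.0, 231.0], [225.0, 406.0], [421.0, 406.0]]
[0.0011 0.002  0.0417] [-0. -0. -0.  0.]
[0.0018 0.0012 0.0364]
```

drive_tool(
  series=[
    [[0.009,0.004,0.04,0,0,0],[0,0,0.04,0,0,0],[0,0,0.03,0,0,0],[0,0,0.025,0,0,0],[0,0,0,0,0,0]],
  ],
)

```text
clock: 9.72
tcp_pos: [0.5713, 0.0674, 0.1151]
orientation: [0.259, 0.04, 0.965, -0.011]
wrist_force: [-0.4, 0.2, 0.0]
finger_gap: 0.019
grip_force: 39.4
```

drive_tool(
  series=[
    [[0,0,0.02,0,0,0],[0,0,0.02,0,0,0],[0,0,0,0,0,0]],
  ],
)

```text
clock: 10.1
tcp_pos: [0.5739, 0.0672, 0.1115]
orientation: [0.26, 0.04, 0.965, -0.011]
wrist_force: [-0.5, 0.5, 1.0]
finger_gap: 0.0188
grip_force: 39.6
```

drive_tool(
  series=[
    [[0,0,0.02,0,0,0],[0,0,0.02,0,0,0],[0,0,0,0,0,0]],
  ],
)

```text
clock: 10.48
tcp_pos: [0.5764, 0.067, 0.1072]
orientation: [0.26, 0.04, 0.965, -0.011]
wrist_force: [-0.7, 0.4, 1.0]
finger_gap: 0.0186
grip_force: 39.7
```

drive_tool(
  series=[
    [[0,0,0.015,0,0,0],[0,0,0.015,0,0,0],[0,0,0,0,0,0]],
  ],
)

```text
clock: 10.85
tcp_pos: [0.5769, 0.067, 0.1065]
orientation: [0.26, 0.04, 0.965, -0.011]
wrist_force: [-30.3, 0.4, 35.5]
finger_gap: 0.0186
grip_force: 44.9
```

The force jumped to about 46 N along the deck normal. By the fit, the cartridge underside is then about 16 mm below the mouth, which matches the carriage's stop. I'll ease off, open and retreat.

drive_tool(
  series=[
    [[0,0,0,0,0,0],[0,0,-0.012,0,0,0],[0,0,-0.01,0,0,0]],
  ],
)

```text
clock: 11.22
tcp_pos: [0.5766, 0.067, 0.1069]
orientation: [0.26, 0.04, 0.965, -0.011]
wrist_force: [0.4, 0.1, -0.7]
finger_gap: 0.019
grip_force: 39.4
```

drive_tool(
  series=[
    [[0,0,0,0,0,0],[0,0,0,0,0,0],[0,0,0,0,0,0],[0,0,-0.2,0,0,0],[0,0,-0.4,0,0,0],[0,0,-0.25,0,0,0],[0,0,0,0,0,0],[0,0,0,0,0,0]],
  ],
  jaw=0,
)

```text
clock: 12.22
tcp_pos: [0.5256, 0.0712, 0.194]
orientation: [0.259, 0.04, 0.965, -0.011]
wrist_force: [-0.3, -0.2, -0.3]
finger_gap: 0.0428
grip_force: 0.0
```

```bash
python3 - <<'E'
from tgt import *
import pickle
st=env.get_state(); im=snap('wrist','w6.png'); pickle.dump(st,open('st6.pkl','wb'))
print(np.round(st['tcp_pos'],4),np.round(st['orientation'],4),st['clock'],np.round(st['wrist_force'],1))
print([(r['score'],r['location']) for r in models.silhouettes('power_top','wrist')])
cv2.imwrite('pics/c6.png',cv2.resize(im[60:285,100:400,::-1],(800,600),interpolation=2))
E
```

```text
[0.5256 0.0712 0.194 ] [ 0.2595  0.0402  0.9648 -0.0109] 12.225 [-0.3 -0.2 -0.3]
[(0.79, [95.9, 185.5])]
```

View pics/c6.png

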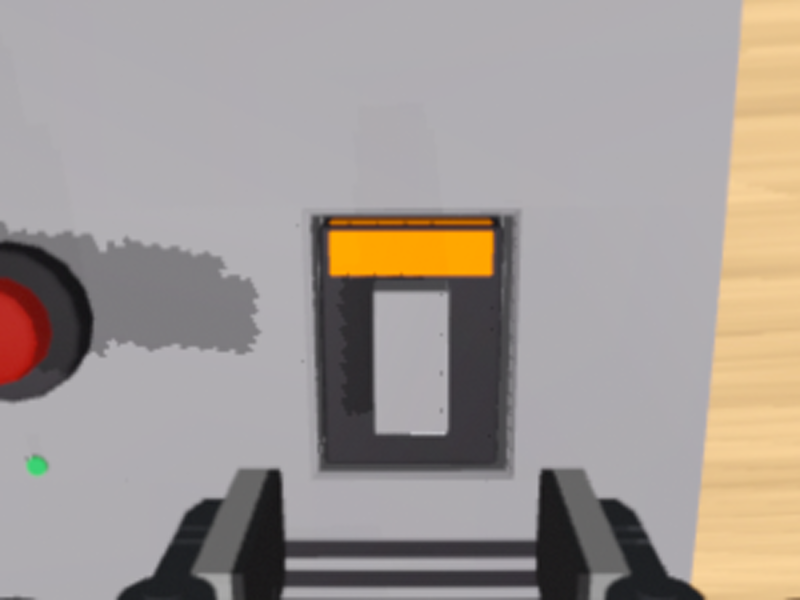

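The cartridge sits in the bay, square and even, with its stripe on the low side at (411,253). Its body fills the mouth (outer chamfer (303–520, 210–478)) with an even gap. Next I'll work out the button approach: it is at the same slope position, 110 mm along tool −y.

```bash
python3 - <<'E'
from tgt import *
import pickle
st=pickle.load(open('st6.pkl','rb'));R=Rt(st);t=st['tcp_pos']
home=np.array([.5769,.067,.1065]);h=R.inv().apply(home-t);print('home in tool',np.round(h,4))
zd=h[2]+.014
im=cv2.imread('pics/w6.png');hs=cv2.cvtColor(im,cv2.COLOR_BGR2HSV);m=((hs[...,0]<8)|(hs[...,0]>172))&(hs[...,1]>180)&(hs[...,2]>190);m[:,:60]=0;m[:,140:]=0;m[:140]=0;m[230:]=0
ys,xs=np.nonzero(m);print('red bright',xs.min(),xs.max(),ys.min(),ys.max(),len(xs))
for hb in(0,.008,.012,.016,.02,.025): 
  c=proj('wrist',R.apply([[h[0],h[1]-.11+.0015,zd-hb],[h[0]+.014,h[1]-.11+.0015,zd-hb],[h[0]-.014,h[1]-.11+.0015,zd-hb],[h[0],h[1]-.124+.0015,zd-hb],[h[0],h[1]-.096+.0015,zd-hb]])+t,st);print(hb,np.round(c,1).tolist())
E
```

```text
home in tool [-0.0007  0.0002  0.1015]Traceback (most recent call last):
  File "<stdin>", line 7, in <module>
    return umr_minimum(a, axis, None, out, keepdims, initial, where)
ValueError: zero-size array to reduction operation minimum which has no identity
```

```bash
python3 - <<'E'
from tgt import *
import pickle
st=pickle.load(open('st6.pkl','rb'));R=Rt(st);t=st['tcp_pos']
h=np.array([-.0007,.0002,.1015]);zd=h[2]+.014
im=cv2.imread('pics/w6.png').astype(int)
d=im[...,2]-im[...,1];m=(d>80);m[:,:60]=0;m[:,140:]=0;m[:140]=0;m[230:]=0
ys,xs=np.nonzero(m);print('red',xs.min(),xs.max(),ys.min(),ys.max(),len(xs))
print('row185',im[185,70:135,2].tolist());print('col96',im[150:225,96,2].tolist())
for hb in(0,.008,.012,.016,.02,.025): 
  y=h[1]-.11+.0015
  c=proj('wrist',R.apply([[h[0],y,zd-hb],[h[0]+.014,y,zd-hb],[h[0]-.014,y,zd-hb],[h[0],y-.014,zd-hb],[h[0],y+.014,zd-hb]])+t,st);print(hb,np.round(c,0).tolist())
E
```

```text
red 76 118 165 204 1301
row185 [126, 124, 112, 59, 48, 63, 126, 172, 178, 180, 181, 181, 181, 182, 182, 182, 183, 183, 184, 184, 184, 184, 185, 185, 185, 186, 186, 186, 186, 186, 186, 186, 186, 186, 186, 186, 186, 185, 186, 185, 181, 177, 167, 134, 115, 111, 108, 107, 106, 89, 58, 53, 53, 54, 53, 53, 54, 51, 47, 38, 28, 24, 22, 32, 76]
col96 [113, 82, 37, 36, 45, 51, 52, 52, 52, 52, 53, 51, 53, 64, 95, 112, 119, 134, 161, 175, 180, 183, 185, 185, 185, 185, 186, 185, 186, 186, 186, 186, 186, 186, 186, 186, 186, 186, 186, 185, 185, 185, 184, 184, 183, 183, 183, 183, 183, 182, 182, 181, 178, 162, 123, 75, 66, 65, 76, 128, 171, 176, 176, 176, 176, 176, 176, 176, 176, 176, 176, 176, 176, 176, 176]
0 [[109.0, 191.0], [107.0, 173.0], [111.0, 208.0], [91.0, 191.0], [127.0, 191.0]]
0.008 [[104.0, 194.0], [102.0, 175.0], [107.0, 212.0], [86.0, 194.0], [123.0, 194.0]]
0.012 [[102.0, 196.0], [100.0, 177.0], [105.0, 214.0], [84.0, 195.0], [121.0, 196.0]]
0.016 [[100.0, 197.0], [97.0, 178.0], [102.0, 216.0], [81.0, 197.0], [119.0, 197.0]]
0.02 [[98.0, 199.0], [95.0, 180.0], [100.0, 218.0], [78.0, 199.0], [117.0, 199.0]]
0.025 [[94.0, 201.0], [92.0, 181.0], [97.0, 220.0], [75.0, 201.0], [114.0, 201.0]]
```

```bash
cat > btn.py <<'E'
from tgt import *
import pickle
from scipy.optimize import least_squares
obs=[]
for k,win in((1,(160,160,240,210)),(3,(75,205,135,260)),(6,(60,140,140,230))):
    im=cv2.imread(f'pics/w{k}.png').astype(int);st=pickle.load(open(f'st{k}.pkl','rb'))
    m=((im[...,2]-im[...,1])>80);x0,y0,x1,y1=win;s=np.zeros_like(m);s[y0:y1,x0:x1]=1;m&=s
    thr=np.percentile(im[...,2][m],60)*.9
    m=(m&(im[...,2]>thr)).astype(np.uint8)
    c=max(cv2.findContours(m,0,1)[0],key=cv2.contourArea);e=cv2.fitEllipse(cv2.convexHull(c));print(k,np.round(e[0],1),np.round(e[1],1))
    obs.append((st,np.array(e[0])))
for sel in([0,1,2],[1,2]):
    b=np.array([0,.0015,0])
    r=least_squares(lambda p:np.concatenate([proj('wrist',[p+Rt(obs[i][0]).apply(b)],obs[i][0])[0]-obs[i][1] for i in sel]),[.56,-.04,.1])
    print(np.round(r.x,4),np.round(r.fun,1))
    st=obs[2][0];print('in present tool',np.round(Rt(st).inv().apply(r.x-st['tcp_pos']),4))
E
python3 btn.py
```

```text
1 [200.3 178.9] [26. 27.]
3 [101.7 233.3] [30.5 35.5]
6 [ 94.6 185.6] [32.9 37.4]
[ 0.5559 -0.0419  0.1075] [-0.3 -0.2 -0.  -0.   0.3  0.1]
in present tool [ 0.0091 -0.1101  0.0947]
[ 0.5552 -0.0414  0.1082] [-0.1  0.   0.1 -0. ]
in present tool [ 0.0094 -0.1097  0.0938]
```

drive_tool(
  series=[
    [[0.038,-0.458,0,0,0,0],[0.038,-0.459,0,0,0,0],[0,0,0.15,0,0,0],[0,0,0.25,0,0,0],[0,0,0.18,0,0,0],[0,0,0.05,0,0,0],[0,0,0.03,0,0,0],[0,0,0,0,0,0]],
  ],
  jaw=-1,
)

```text
clock: 13.32
tcp_pos: [0.5483, -0.041, 0.1218]
orientation: [0.26, 0.04, 0.965, -0.011]
wrist_force: [-0.6, 0.1, -0.4]
finger_gap: 0.0004
grip_force: 0.0
```

drive_tool(
  series=[
    [[0,0,0.02,0,0,0],[0,0,0.02,0,0,0],[0,0,0,0,0,0]],
  ],
)

```text
clock: 13.7
tcp_pos: [0.5511, -0.0413, 0.118]
orientation: [0.26, 0.04, 0.965, -0.011]
wrist_force: [-0.1, 0.2, 2.2]
finger_gap: 0.0003
grip_force: 1.0
```

drive_tool(
  series=[
    [[0,0,0.015,0,0,0],[0,0,0.015,0,0,0],[0,0,0,0,0,0]],
  ],
)

```text
clock: 14.08
tcp_pos: [0.553, -0.0415, 0.1147]
orientation: [0.26, 0.04, 0.965, -0.011]
wrist_force: [-1.7, 0.8, 4.9]
finger_gap: -0.0001
grip_force: 2.1
```

drive_tool(
  series=[
    [[0,0,0.01,0,0,0],[0,0,0.01,0,0,0],[0,0,0,0,0,0]],
  ],
)

```text
clock: 14.45
tcp_pos: [0.5537, -0.0415, 0.1135]
orientation: [0.26, 0.04, 0.965, -0.011]
wrist_force: [-10.9, 2.6, 17.3]
finger_gap: -0.0002
grip_force: 10.2
```

The button bottomed at about 20 N. I'll retreat to the earlier viewing pose and compare pictures numerically.

drive_tool(
  series=[
    [[0,0,0,0,0,0],[0,0,-0.1,0,0,0],[0,0,-0.3,0,0,0],[0,0,-0.35,0,0,0],[-0.038,0.458,0,0,0,0],[-0.038,0.459,0,0,0,0],[0,0,0,0,0,0],[0,0,0,0,0,0]],
  ],
  jaw=-1,
)

```text
clock: 15.45
tcp_pos: [0.5247, 0.0713, 0.1936]
orientation: [0.259, 0.04, 0.965, -0.011]
wrist_force: [-0.0, -0.5, 0.1]
finger_gap: 0.0
grip_force: 0.0
```

```bash
python3 - <<'E'
from tgt import *
import pickle
st=env.get_state(); im=snap('wrist','w7.png'); pickle.dump(st,open('st7.pkl','wb'));top=snap('top','t7.png')
s6=pickle.load(open('st6.pkl','rb'));print(np.round(st['tcp_pos'],4),np.round(Rt(s6).inv().apply(st['tcp_pos']-s6['tcp_pos']),4),st['clock'],np.round(st['wrist_force'],1))
for k in(6,7):
    a=cv2.imread(f'pics/w{k}.png').astype(int);m=((a[...,2]-a[...,0])>120)
    for nm,w in(('stripe',(210,130,300,175)),('btn',(60,140,140,230))):
        c=m[w[1]:w[3],w[0]:w[2]];ys,xs=np.nonzero(c);print(k,nm,len(xs),round(xs.mean()+w[0],1),round(ys.mean()+w[1],1))
for l in('cart_blue','tumbler','red_box','controller'): print(l,[(round(r['score'],2),np.round(r['location']).tolist()) for r in models.silhouettes(l,'top')][:2])
# cart body top width vs mouth in w6
E
```

```text
[0.5247 0.0713 0.1936] [ 0.001   0.0001 -0.0001] 15.45 [-0.  -0.5  0.1]
6 stripe 1195 253.8 153.1
6 btn 1056 94.8 185.4
7 stripe 1156 253.8 154.8
7 btn 1052 95.0 186.8
cart_blue [(0.94, [155.0, 240.0])]
tumbler [(0.82, [146.0, 172.0])]
red_box [(0.85, [364.0, 154.0]), (0.55, [238.0, 183.0])]
controller [(0.66, [240.0, 126.0])]
```

Stripe and button moved only as the 1 mm pose difference explains. The button is out again and the other four things are unmoved. I'm handing in.

```bash
python3 -c "
from workcell import order
print(order.hand_in())"
```

```text
the job is handed in; nothing more can be done
None
```

I handed the job in: the orange-striped cartridge is pressed flush in the bay with its stripe on the low side, and the power button was pressed right down and is back out. The blue-striped cartridge, the tumbler, the red box and the controller showed no real movement. The hand-in returned no verdict.

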